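# Clear the lantern away, unlatch the box gate and hold it wide open

## Robot

A 6-joint arm with a two-finger parallel gripper is mounted at the origin on the work surface. World frame = base frame: x ahead of the robot, y to its left, z up, the work surface at z = 0. Lengths are in m, angles in rad, forces in N, time in s.
With the tool pointing down it reaches from about 0.35 to 0.775 m from the base axis. Payload 7.3 kg.
Tool frame: the origin (TCP) lies at the centre of the arm's flange, where the gripper is bolted on; the fingertips stand 178 mm ahead of it and the grasp point (between the pads) lies 159 mm ahead of it (tip_extent is the distance from the TCP to the fingertips, in m); z points along the fingers, y is the line along which they close (so a half turn about z gives the same grasp; the last joint's range is limited). The gripper opens to 92 mm and grips with 3 to 60 N. Pads are 19 mm wide; open, the fingers measure 130 mm over their backs; the gripper's body (75 mm by 190 mm) begins 47 mm behind the grasp point.
Start: joints at [0.998, 0.342, 1.524, -0, 1.275, -0.146], TCP at [0.217, 0.478, 0.405] pointing down, gripper open.
Joint ranges: [-2.53, 2.53], [-0.77, 2.02], [0.04, 2.7], [-1, 4.14], [0.28, 2.66], [-3.11, 3.11]. Speed limits (rad/s): [2.57, 2.57, 3.14, 3.14, 3.14, 3.14].

## Interface

Orientations are given as [roll, pitch, yaw] about the fixed x, y, z axes, in that order (R = Rz(yaw) Ry(pitch) Rx(roll)).
In Python, from cell import * gives the robot as it stands.
- The arm moves only by the tool arm_command, never from a script. Its arguments are lists of equal length, an entry for each row: "xyz": the shift along the world's x, y, z in mm, a list of three; "spin": the turn about the world's z in degrees. In form: {"xyz": [[tx, ty, tz], ...], "spin": [spin, ...]}. A call has 1 to 20 rows; each row shifts and turns the commanded pose from where the row before left it; what a row does not reach is not made up. A row lasts 1/10 s, in which the tool goes at most 50 mm and 8.59 degrees, less where a joint would pass 70% of its speed; a pose out of reach is approached as far as the arm can. A call with a gripper value outside its range is refused whole. "jaw" is the opening, from -1 (shut) to 1 (fully open), set as the call begins (left out, the last holds). The fingers move at their own pace and stop on an object; "squeeze" is the grip in N (left out, the last holds). Time passes only in rows, so rows that do not move let the fingers close. It gives the time, the measured TCP pose, the force, the opening and the grip force at its end, in the units of the state.
- observe(): the state, without advancing time (a new reading comes with each control period).
- read_camera(name): name is "scene" or "top" or "wrist"; returns a dict with "img" (384x512x3 uint8, red, green, blue), "depth" (384x512 float32, m along the optical axis (not along the pixel's ray), 0 where there is no reading), "fx", "fy", "cx", "cy" (pixels), "world_from_camera" (4x4, takes a point from camera to world coordinates). Camera axes: x right, y up, looking along -z (the intrinsics and any distortion apply to the point x, -y, -z); pixel columns grow to the right and rows downward; lengths in m; the calibration is good to about 2 mm. A picture is of the moment at which its call begins.
- hand_in(): hands the job in; it is judged then, once.
The state is a dict: "time": time; "qpos": joint angles; "qvel": joint speeds; "joint_efforts": joint torques, N m; "tool_pos": TCP position; "tool_rot": TCP orientation; "contact_force": force on the tool from outside, world axes, zero at the start; "torque": the same for the moment, N m; "opening": finger opening in m; "grip_force": force on a finger pad.
Only numpy, scipy, OpenCV 4.12 (cv2) and the standard library are available. Lean on these libraries where they do the work, as an engineer would, in place of code of your own. Each camera call takes 0.05 s, during which the arm holds its last target. There are 200 camera calls.

## Task

Lift the lantern off its charging stand by its handle and stand it upright in the middle of the wooden coaster, letting it go there without dropping it. Then squeeze the two gate catches on top of the storage box fully together, first the one nearest the hinge and after that the other, and take the gate by its black knob and swing it out past its detent until it stands wide open, about square to the box front or further. Finish while still holding the gate wide by the knob, because it swings back if let go; leave the bowl, marker and stapler where they are.

Things in the scene. Friction and masses are not known exactly. Their poses are not given: they have to be found in the camera images.
- box: Grey storage box fixed on the desk, 190 deep (x) x 230 wide (y) x 130 mm tall. Origin under its middle; barred gate in its front, facing box -x, in the plane x = -100 mm, hinge at y = +105 mm (cap to 155 mm high). On top, two catches: first at x = -55, y = +60 mm, second at x = -55, y = -25 mm; from each jaw a thin arm runs to x = -116 mm, 144 to 150 mm high, its tooth blocking the gate.
- gate (a joint): Gate angle (rad): 0 shut, grows as it swings out, clockwise seen from above (from box -y to box -x); 1.57 square to the front, stop 1.9. Leaf 32 to 125 mm above the desk: passes over the stand, not past a lantern on it. A light spring closes it (0.6 to 1.2 N at the knob); a ball detent between about 0.4 and 0.8 takes some 3 N at the knob to pass. Let go when wide, it swings back to about 0.8.
- gate_hinge (a point): Point on the gate's upright hinge axis, 130 mm above the desk. The white leaf, 10 mm thick, runs 190 mm from here.
- gate_knob: Black upright cylindrical knob on a thin steel stem on the gate's top edge, 170 mm from the hinge axis. Origin at the stem's foot, 125 mm above the desk; the knob is 20 mm in diameter and reaches from 18 to 63 mm above its origin; z up; it can spin about its own axis.
- catch1_a: +y (hinge side) jaw of the first catch (nearest the hinge): black upright tab, 8 mm thick along box y, 16 mm wide along box x, 34 mm tall. Origin: centre of its foot, 132 mm above the desk. Jaw centres are 40 mm apart when out, 20 mm when fully squeezed: each slides 10 mm inwards along box y against 2 N friction, stays where left. A steel block stands midway between the pair.
- catch1_b: -y jaw of the first catch (nearest the hinge): black upright tab, 8 mm thick along box y, 16 mm wide along box x, 34 mm tall. Origin: centre of its foot, 132 mm above the desk. Jaw centres are 40 mm apart when out, 20 mm when fully squeezed: each slides 10 mm inwards along box y against 2 N friction, stays where left. A steel block stands midway between the pair.
- catch2_a: +y (hinge side) jaw of the second catch: black upright tab, 8 mm thick along box y, 16 mm wide along box x, 34 mm tall. Origin: centre of its foot, 132 mm above the desk. Jaw centres are 40 mm apart when out, 20 mm when fully squeezed: each slides 10 mm inwards along box y against 2 N friction, stays where left. A steel block stands midway between the pair.
- catch2_b: -y jaw of the second catch: black upright tab, 8 mm thick along box y, 16 mm wide along box x, 34 mm tall. Origin: centre of its foot, 132 mm above the desk. Jaw centres are 40 mm apart when out, 20 mm when fully squeezed: each slides 10 mm inwards along box y against 2 N friction, stays where left. A steel block stands midway between the pair.
- lantern: Cordless lantern, about 0.2 to 0.45 kg: black round foot 64 mm in diameter and 30 mm tall, white lamp cylinder 56 mm in diameter, black cap up to 95 mm, and a rigid steel handle arched over it. Origin at the centre of its underside, z up. The handle's top bar lies along its y: 54 mm long, 10 mm wide (x), 125 to 137 mm above the underside, with open space beneath down to the cap.
- lantern_bar (a point): Middle of the handle's top bar, 131 mm above the lantern's underside.
- stand: Round black charging stand fixed on the desk in front of the gate, 92 mm in diameter, 20 mm tall, with a round recess 72 mm wide whose floor is 14 mm above the desk; the lantern starts in it. Origin at the centre of its underside.
- coaster: Square wooden coaster fixed on the desk, 110 x 110 x 6 mm. Origin at the centre of its underside.
- bowl: White ceramic bowl of paper clips, 100 mm across, 40 mm tall. Bystander. Origin under its middle.
- marker: Blue marker lying on the desk, 137 mm long along its x, 18 mm thick. Bystander. Origin under its middle.
- stapler: Steel stapler, 140 mm long along its x, 36 mm wide, 43 mm tall. Bystander. Origin under its middle.
Things that resemble listed ones, but are neither listed nor needed, are in the scene too. Leave any yellow look-alike of the lantern alone.

How it is judged:
By the outcome, as a careful person would: the job done as asked, in the order asked, and still so for the second after the job is handed in, while the arm keeps its last pose, push and grip.
It also fails if it takes over 72 s, if anything falls off the work surface, if the arm or the gripper's body presses on something with over 40 N, if the wrist force passes 120 N, or if a joint passes its speed limit or range.

## Working session

There is one attempt and no reset: what is moved stays moved. The work goes in short steps, Python scripts to look and compute and a tool call to move; the robot and the scene stay as the last step left them, time stands still between calls to the robot, and variables do not carry over. Pictures are saved under pics/ and viewed, at most 10 in all, crops included, and the job is handed in when it is done.

Besides the shell and the picture viewer there is one more tool, called by a JSON object that holds its "op" and its "data", one argument or row to a line. arm_command: Moves the arm, as the interface text tells. Its arguments: {"type":"object","properties":{"xyz":{"type":"array","items":{"type":"array","items":{"type":"number"}}},"spin":{"type":"array","items":{"type":"number"}},"jaw":{"type":"number"},"squeeze":{"type":"number"}},"required":["xyz","spin"]}

```bash
mkdir -p pics; cat > h.py <<'E'
from cell import *
import numpy as np, cv2
def cloud(c):
    d=c["depth"]; v,u=np.mgrid[0:d.shape[0],0:d.shape[1]]
    p=np.stack([(u-c["cx"])/c["fx"]*d,-(v-c["cy"])/c["fy"]*d,-d,np.ones_like(d)],-1)
    w=(p@np.array(c["world_from_camera"]).T)[...,:3]; w[d==0]=np.nan
    return w
E
python3 - <<'E'
from h import *
for n in ("scene","top"):
    c=read_camera(n); np.savez(n+".npz",**c)
    cv2.imwrite(f"pics/{n}0.png",cv2.resize(c["img"][...,::-1],(768,576)))
    print(n,[c[k] for k in ("fx","fy","cx","cy")],np.round(c["world_from_camera"],3).tolist(),c.keys(), (c["depth"]>0).mean())
print(observe())
E
```

```text
scene [348.48740275465457, 348.48740275465457, 256.30981193522274, 186.11991302966186] [[0.871, -0.35, 0.346, 0.93], [0.492, 0.61, -0.622, -0.592], [0.007, 0.711, 0.703, 0.877], [0.0, 0.0, 0.0, 1.0]] dict_keys(['img', 'depth', 'fx', 'fy', 'cx', 'cy', 'world_from_camera']) 0.9960276285807291
top [348.36433113107194, 348.36433113107194, 252.29579239506387, 195.2079627860461] [[0.013, 0.995, -0.104, 0.472], [-1.0, 0.015, 0.02, 0.072], [0.022, 0.103, 0.994, 1.002], [0.0, 0.0, 0.0, 1.0]] dict_keys(['img', 'depth', 'fx', 'fy', 'cx', 'cy', 'world_from_camera']) 0.9959259033203125
{'time': 0.1, 'qpos': array([ 9.97969727e-01,  3.42660826e-01,  1.52491252e+00, -4.56049376e-05,
        1.27540888e+00, -1.46017704e-01]), 'qvel': array([-0.00058737,  0.00087724, -0.00327248, -0.00116583, -0.00027252,
       -0.00174069]), 'joint_efforts': array([ 1.69724590e-03, -4.31998801e+01, -2.44696534e+01,  7.19673978e-02,
        5.24833391e-02, -9.80269715e-05]), 'tool_pos': array([0.21726231, 0.4778054 , 0.40411339]), 'tool_rot': array([-3.14021153e+00, -1.59033813e-04,  2.71479695e+00]), 'contact_force': array([-0.21238808,  0.04714774,  0.44058898]), 'torque': array([-0.04563191, -0.01895514,  0.02232429]), 'grip_force': 0.0, 'opening': 0.0921897851222614}
```

View pics/scene0.png

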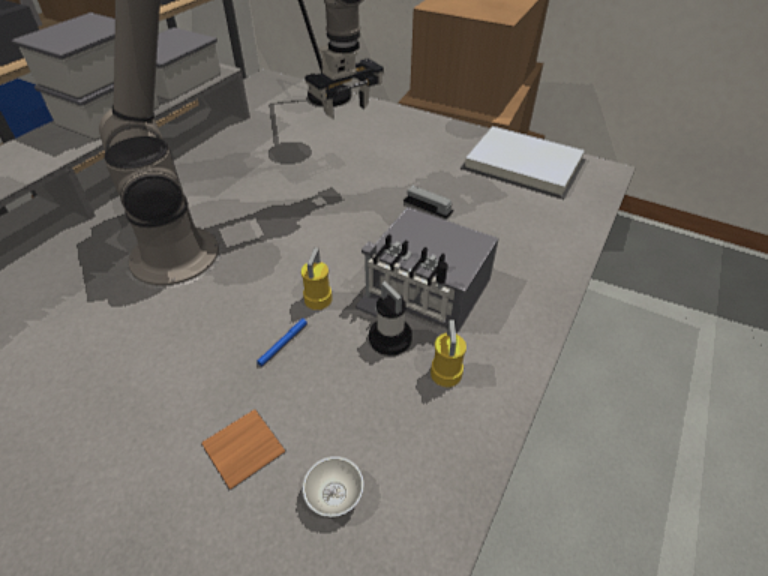

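View pics/top0.png

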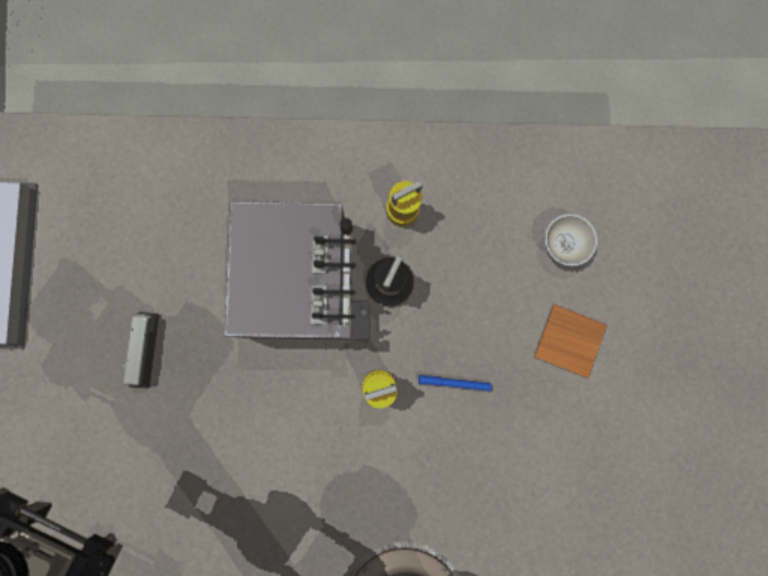

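The scene view shows the white/black lantern at (390,315) in front of the gate, between two yellow look-alikes. The coaster is at (243,448) and the bowl at (333,487). In the top view the lantern bar is at (393,272), coaster (571,341), knob (346,226), catches along x≈333 at y 241–316, and hinge at the lower end (~350,320).

```bash
cat > m.py <<'E'
from h import *
T={n:dict(np.load(n+".npz")) for n in("top","scene")}
W={n:cloud(T[n]) for n in T}
def rep(name,m,w):
    p=w[m]; 
    if len(p)<5: print(name,len(p)); return
    r=cv2.minAreaRect((p[:,:2]*1000).astype(np.float32))
    print(name,len(p),"mean",np.round(p.mean(0)*1000,1),"rect",np.round(r[0],1),np.round(r[1],1),round(r[2],1),"z",np.round(np.percentile(p[:,2],[5,50,95])*1000))
for n in T:
    w=W[n]; im=T[n]["img"]; hsv=cv2.cvtColor(im,cv2.COLOR_RGB2HSV).astype(int); H,S,V=hsv[...,0],hsv[...,1],hsv[...,2]
    x,y,z=w[...,0],w[...,1],w[...,2]; print(n)
    ws=(x>.3)&(x<.8)&(y>-.4)&(y<.4)
    rep("coaster",ws&(S>90)&(H>3)&(H<20)&(z>.002)&(z<.012)&(y<-.15),w)
    box=ws&(abs(z-.130)<.006)&(x>.35)&(y>-.02)&(y<.35)
    rep("boxtop",box&(y>.08),w)
    # lantern region
    L=ws&(x<.6)&(x>.38)&(y<.03)&(y>-.1)&~((S>120)&(H>20))
    rep("bar",L&(z>.135)&(z<.16),w); rep("cap",L&(z>.1)&(z<.115),w)
    tall=ws&(z>.152)&(z<.2)&(y>.0)&(y<.2)&(V<90)
    k,lab=cv2.connectedComponents(tall.astype(np.uint8))
    for i in range(1,k): rep("tall",lab==i,w)
    k,lab=cv2.connectedComponents((ws&(S>150)&(H>22)&(H<35)).astype(np.uint8))
    for i in range(1,k): rep("yellow",lab==i,w)
    rep("bowl",ws&(z>.03)&(z<.05)&(y<-.15)&(V>120),w)
    rep("marker",ws&(H>100)&(H<130)&(S>150),w)
    c=T[n]; v,u=np.where(L&(z>.135)); print("barpix",u.mean() if len(u) else 0,v.mean() if len(v) else 0)
    u0,v0,u1,v1=(190,120,290,280) if n=="top" else (190,140,340,265)
    cv2.imwrite(f"pics/{n}c.png",cv2.resize(im[v0:v1,u0:u1,::-1],None,fx=3.6 if n=="top" else 5,fy=3.6 if n=="top" else 5,interpolation=2))
E
python3 m.py
```

```text
top
coaster 1419 mean [ 489.  -316.3    6.1] rect [ 489.2 -316.8] [109.5 110.1] 68.4 z [3. 6. 9.]
boxtop 6487 mean [600.8 216.7 129.6] rect [601.8 203.5] [212.9 230.3] 90.0 z [127. 130. 132.]
bar 14 mean [460.1  27.3 141.6] rect [500.4  27.7] [196.1   5. ] 0.8 z [137. 138. 152.]
cap 111 mean [584.2  18.1 108.6] rect [506.5  27.7] [ 25.5 190.5] 82.4 z [106. 108. 111.]
tall 75 mean [663.8 108.9 182. ] rect [666.2 109.1] [17.1 19.7] 86.7 z [161. 186. 190.]
tall 26 mean [645.2 154.1 163.4] rect [645.5 154.5] [14.8  5.9] 89.7 z [155. 165. 167.]
tall 1
tall 3
tall 27 mean [605.6 153.4 164.1] rect [605.7 153.6] [ 6.8 14.4] 3.5 z [159. 165. 168.]
tall 2
tall 1
tall 1
tall 1
tall 24 mean [561.5 153.9 164.7] rect [561.4 154.9] [ 7.5 14.7] 1.3 z [163. 165. 167.]
tall 1
tall 2
tall 1
tall 1
tall 1
tall 1
tall 1
tall 22 mean [521.3 153.1 164.2] rect [520.8 153.7] [ 6.6 14.3] 0.7 z [153. 165. 167.]
tall 1
yellow 284 mean [731.3  12.5  81.1] rect [744.   18.3] [79.8 54.3] 39.5 z [28. 94. 98.]
yellow 2
yellow 1
yellow 4
yellow 218 mean [414.2  54.4  83.1] rect [415.   54.6] [27.5 56. ] 17.4 z [28. 9
[... 1044 characters left out ...]
 mean [494.3  98.9 154. ] rect [494.7  98.4] [ 2.4 13.2] 76.3 z [153. 154. 156.]
tall 100 mean [665.6 112.2 171.6] rect [660.4 130.7] [19.1 69.9] 17.8 z [155. 170. 188.]
tall 1
tall 1
tall 1
yellow 309 mean [407.9  37.5  62.8] rect [356.9  69.5] [ 59.8 160.6] 61.8 z [12. 70. 96.]
yellow 1
yellow 45 mean [717.5   4.4  89.9] rect [709.4  41.8] [ 15.8 129.2] 13.9 z [91. 94. 96.]
yellow 319 mean [747.4  -6.   60.4] rect [742.5   3.6] [62.2 54.3] 41.9 z [11. 62. 96.]
yellow 2
bowl 312 mean [ 671.2 -305.3   37.1] rect [ 679.1 -309.4] [97.8 96.8] 5.4 z [31. 38. 41.]
marker 191 mean [416.2 -92.   16.4] rect [517.6 -17. ] [371.1 124. ] 41.7 z [ 8. 14. 18.]
barpix 244.54545454545453 189.63636363636363
```

View pics/topc.png

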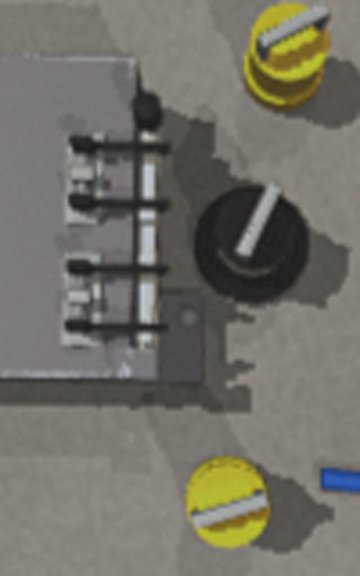

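The crop shows the lantern foot centred at (252,243). Its bar runs from (272,188) to (244,255). The four catch jaws are at x≈80, y 143/203/266/325, the knob is at (148,110) and the hinge cap block at (182,335). My y window missed the bar, so I'll measure that next.

```bash
cat > m2.py <<'E'
from h import *
import sys
def ray(c,u,v,z):
    M=np.array(c["world_from_camera"]); d=M[:3,:3]@np.array([(u-c["cx"])/c["fx"],-(v-c["cy"])/c["fy"],-1]); o=M[:3,3]
    return (o+d*(z-o[2])/d[2])*1000
if __name__=="__main__":
    T=dict(np.load("top.npz"));w=cloud(T);hsv=cv2.cvtColor(T["img"],cv2.COLOR_RGB2HSV)
    m=np.zeros(w.shape[:2],np.uint8); s=np.s_[168:196,252:270]
    m[s]=((hsv[...,2]>120)&(hsv[...,1]<60))[s]
    ys,xs=np.where(m); r=cv2.minAreaRect(np.stack([xs,ys],1).astype(np.float32)); print(r,len(xs))
    P=np.array([ray(T,*p,.151) for p in cv2.boxPoints(r)]); print(P.round(1)); print(P.mean(0), np.nanpercentile(w[m>0][:,2],[10,50,90]))
    e=[P[i+1]-P[i] for i in(0,1)]; L=max(e,key=np.linalg.norm); print(np.linalg.norm(L),np.degrees(np.arctan2(L[1],L[0])))
    pts=np.array([ray(T,x,y,.151) for x,y in zip(xs,ys)])[:,:2]; q=pts-pts.mean(0); U=np.linalg.svd(q)[2][0]; print("mean",pts.mean(0),"ang",np.degrees(np.arctan2(U[1],U[0])))
    x,y,z=w[...,0],w[...,1],w[...,2]
    d=(z>.013)&(z<.024)&(x>.42)&(x<.62)&(y>-.05)&(y<.095)&(hsv[...,2]<80)
    p=(w[d][:,:2]*1000).astype(np.float32); print("stand",cv2.minEnclosingCircle(p),len(p))
    b=(x>.4)&(x<.56)&(y>.06)&(y<.14)&(z>.148)&(z<.16); b2=(x>.45)&(x<.56)&(y>.05)&(y<.13)&(z>.1)
    for mm in(b,b2): p=w[mm]*1000; print("hinge", p.min(0).round(),p.max(0).round(),len(p))
E
python3 m2.py
```

```text
((262.5, 179.0), (22.0, 13.0), 90.0) 114
[[628.1  46.7 151. ]
 [628.6  14.4 151. ]
 [573.7  14.  151. ]
 [573.2  46.  151. ]]
[600.92975417  30.26682135 151.        ] [-0.00039815  0.14906118  0.15218594]
54.91574534640268 -179.54430447593577
mean [606.48787165  30.1404161 ] ang 159.4559710104916
stand ((555.1607055664062, 42.66565704345703), 79.74059295654297) 296
hinge [487.  94. 148.] [560. 139. 159.] 144
hinge [487.  94. 120.] [560. 130. 159.] 312
```

```bash
python3 - <<'E'
from m2 import *
for n in("top","scene"):
    T=dict(np.load(n+".npz"));w=cloud(T);x,y,z=np.moveaxis(w,-1,0)
    R=(x>.54)&(x<.66)&(y>-.03)&(y<.085)
    m=R&(z>.138)&(z<.16); p=w[m]*1000
    r=cv2.minAreaRect(p[:,:2].astype(np.float32)); q=p-p.mean(0);U=np.linalg.svd(q[:,:2])[2][0]
    print(n,len(p),p.mean(0),r,np.degrees(np.arctan2(U[1],U[0])),np.percentile(p[:,2],[10,50,90]))
    for a,b in((.088,.1),(.016,.023),(.026,.034)):
        p=(w[R&(z>a)&(z<b)][:,:2]*1000).astype(np.float32); print(a,cv2.minEnclosingCircle(p) if len(p)>3 else 0,len(p))
E
```

```text
top 91 [595.2857831   32.76370249 150.21690639] ((596.3050537109375, 31.92564582824707), (9.927959442138672, 54.145111083984375), 64.35514068603516) 155.37380277905322 [148.12089184 150.30196091 152.52128016]
0.088 0 0
0.016 ((584.1483764648438, 40.567142486572266), 59.92564010620117) 247
0.026 ((577.7620849609375, 39.26914978027344), 24.471900939941406) 8
scene 82 [599.42020852  28.562971   146.9293757 ] ((598.2827758789062, 30.480731964111328), (11.049864768981934, 53.49821090698242), 65.61603546142578) -24.07512661838826 [139.8940348  148.19686674 151.43557748]
0.088 ((603.79052734375, 21.05182647705078), 25.506099700927734) 38
0.016 ((598.7978515625, 29.764968872070312), 45.685821533203125) 171
0.026 ((598.5624389648438, 29.170154571533203), 31.53260040283203) 36
```

The two views agree: the bar's centre is (597,31), it is 54 × 10 mm, its top is at 150 mm, and its axis is at 155°. The fingers already close across it at 65.5°. The coaster is at (490,-317). The box is square to the world, with jaws at x 521/561/606/645, y≈154 and the knob at (666,109).

{"op": "arm_command", "data": {
  "xyz": [
    [29,-34,2],
    [29,-34,2],
    [29,-34,2],
    [29,-34,2],
    [29,-34,2],
    [29,-34,2],
    [29,-34,2],
    [29,-34,2],
    [29,-34,2],
    [29,-34,2],
    [29,-34,2],
    [29,-34,2],
    [29,-34,2],
    [3,-5,0]
  ],
  "spin": [0,0,0,0,0,0,0,0,0,0,0,0,0,0],
  "jaw": -0.05
}}

```text
time: 1.5
tool_pos: [0.5995, 0.027, 0.4296]
tool_rot: [-3.141, 0.0, 2.711]
contact_force: [0.2, 0.6, -0.2]
opening: 0.0436
grip_force: 0.0
```

{"op": "arm_command", "data": {
  "xyz": [
    [0,0,-40],
    [0,0,-40],
    [0,0,0],
    [0,0,0]
  ],
  "spin": [0,0,0,0]
}}

```text
time: 1.9
tool_pos: [0.5973, 0.0313, 0.3511]
tool_rot: [-3.141, -0.001, 2.715]
contact_force: [0.3, 1.0, 1.3]
opening: 0.0438
grip_force: 0.0
```

```bash
python3 - <<'E'
from m2 import *
s=observe(); print(s["tool_pos"],s["tool_rot"])
c=read_camera("wrist"); cv2.imwrite("pics/w1.png",c["img"][...,::-1]); w=cloud(c); x,y,z=np.moveaxis(w,-1,0)
m=(x>.54)&(x<.66)&(y>-.03)&(y<.085)&(z>.138)&(z<.158)&(c["img"].max(-1)>90); p=w[m]*1000
if len(p)>5: print(len(p),p.mean(0),cv2.minAreaRect(p[:,:2].astype(np.float32)))
E
```

```text
[0.59727869 0.03131085 0.35109527] [-3.14135024e+00 -1.15107465e-03  2.71520244e+00]
1116 [594.19838777  34.5949081  152.09509618] ((596.9984741210938, 33.57294464111328), (9.815739631652832, 54.078636169433594), 65.40031433105469)
```

View pics/w1.png

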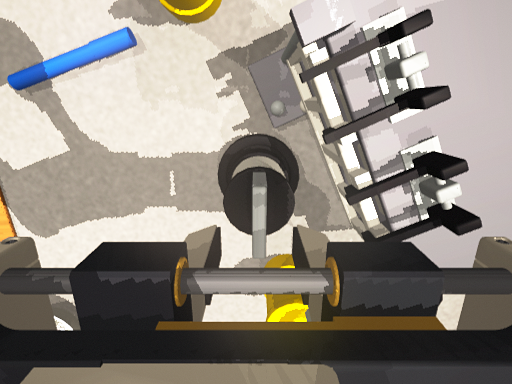

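The wrist view shows the lantern bar at x≈259, centred between the pads (about 215 and 300), so I can lower and grip.

{"op": "arm_command", "data": {
  "xyz": [
    [0,0,-20],
    [0,0,-22],
    [0,0,0]
  ],
  "spin": [0,0,0]
}}

```text
time: 2.25
tool_pos: [0.5971, 0.0312, 0.3086]
tool_rot: [-3.141, -0.001, 2.715]
contact_force: [0.8, 0.3, 0.2]
opening: 0.0436
grip_force: 0.0
```

{"op": "arm_command", "data": {
  "xyz": [
    [0,0,0],
    [0,0,0],
    [0,0,0],
    [0,0,0],
    [0,0,0],
    [0,0,0]
  ],
  "spin": [0,0,0,0,0,0],
  "jaw": -1,
  "squeeze": 35
}}

```text
time: 2.85
tool_pos: [0.5975, 0.0311, 0.3093]
tool_rot: [3.14, 0.001, 2.715]
contact_force: [0.4, 1.7, 2.8]
opening: 0.0096
grip_force: 35.0
```

{"op": "arm_command", "data": {
  "xyz": [
    [0,0,5],
    [0,0,10],
    [0,0,20],
    [0,0,25],
    [0,0,10],
    [0,0,0]
  ],
  "spin": [0,0,0,0,0,0]
}}

```text
time: 3.45
tool_pos: [0.5975, 0.0308, 0.3805]
tool_rot: [3.14, 0.003, 2.715]
contact_force: [-0.5, -0.2, -4.3]
opening: 0.0099
grip_force: 35.0
```

{"op": "arm_command", "data": {
  "xyz": [
    [-2.5,-8,0],
    [-5,-16,0],
    [-7.5,-24,0],
    [-10,-32,0],
    [-10,-32,0],
    [-10,-32,0],
    [-10,-32,0],
    [-10,-32,0],
    [-10,-32,0],
    [-10,-32,0],
    [-10,-32,0],
    [-7.5,-24,0],
    [-3.5,-14,0],
    [-1.5,-6,0],
    [0,0,0],
    [0,0,0]
  ],
  "spin": [0,0,0,0,0,0,0,0,0,0,0,0,0,0,0,0]
}}

```text
time: 5.05
tool_pos: [0.49, -0.3163, 0.3785]
tool_rot: [3.141, -0.001, 2.715]
contact_force: [0.1, -0.3, -2.4]
opening: 0.0096
grip_force: 35.0
```

```bash
python3 - <<'E'
from m2 import *
s=observe(); print(s["tool_pos"],s["tool_rot"])
c=read_camera("scene"); im=c["img"]; w=cloud(c); x,y,z=np.moveaxis(w,-1,0)
cv2.imwrite("pics/s2.png",cv2.resize(im[200:350,100:300,::-1],None,fx=4,fy=4))
m=(x>.38)&(x<.6)&(y>-.42)&(y<-.2)&(z>.055)&(z<.25)
for a in(.06,.07,.08,.09,.1,.11,.12,.13,.14,.15,.16):
    k=m&(z>a)&(z<a+.01); p=w[k]*1000
    if len(p)>5: print(a,len(p),cv2.minEnclosingCircle(p[:,:2].astype(np.float32)),p[:,2].min())
E
```

```text
[ 0.49000198 -0.31628464  0.37849938] [ 3.14079998e+00 -6.46704870e-04  2.71545789e+00]
0.08 30 ((499.28985595703125, -325.30535888671875), 28.5584774017334) 82.1105894111246
0.09 56 ((495.7021484375, -320.2294921875), 30.78826141357422) 90.10084532588836
0.1 63 ((493.8831787109375, -320.07196044921875), 30.843992233276367) 100.19824602550787
0.11 118 ((490.285888671875, -317.142822265625), 31.646596908569336) 110.0109900914007
0.12 54 ((496.99395751953125, -319.97076416015625), 26.389368057250977) 120.13305715955846
0.13 54 ((497.70391845703125, -322.41363525390625), 26.07001495361328) 130.1987592208852
0.14 60 ((495.6993713378906, -320.3612060546875), 27.108041763305664) 140.07708538647344
0.15 59 ((492.55548095703125, -318.84588623046875), 27.54108238220215) 150.2133378971342
0.16 41 ((500.44573974609375, -324.4988098144531), 24.116518020629883) 160.0364885873744
```

View pics/s2.png

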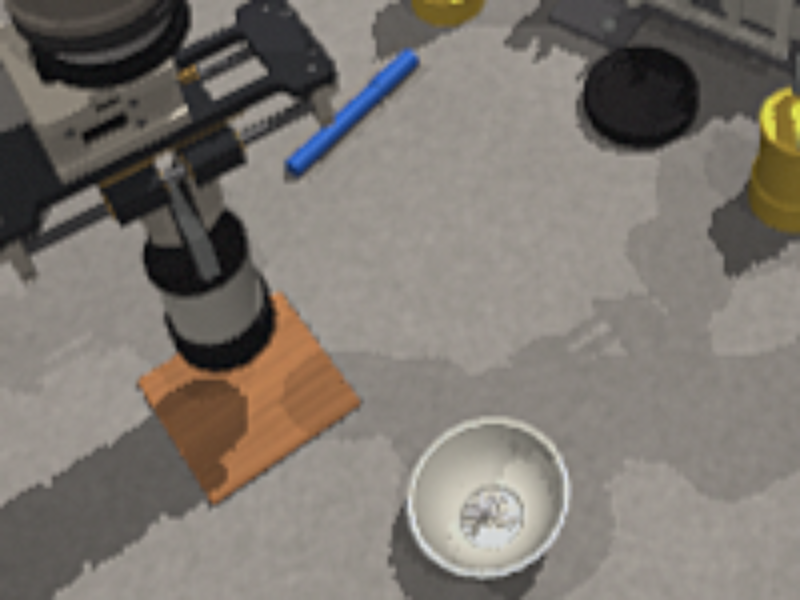

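The lantern hangs upright above the coaster, with its foot at (220,340) in the crop and centred on (490,-317). Its underside is at about 83 mm and the coaster's top at 6 mm, so I'll go down 77 mm.

{"op": "arm_command", "data": {
  "xyz": [
    [0,0,-15],
    [0,0,-25],
    [0,0,-15],
    [0,0,-10],
    [0,0,-5],
    [0,0,-2],
    [0,0,-2],
    [0,0,0],
    [0,0,0]
  ],
  "spin": [0,0,0,0,0,0,0,0,0]
}}

```text
time: 6.0
tool_pos: [0.4899, -0.3172, 0.3053]
tool_rot: [-3.141, 0.001, 2.715]
contact_force: [0.4, -0.2, -3.6]
opening: 0.0095
grip_force: 35.0
```

{"op": "arm_command", "data": {
  "xyz": [
    [0,0,-1],
    [0,0,-1],
    [0,0,0]
  ],
  "spin": [0,0,0]
}}

```text
time: 6.3
tool_pos: [0.4897, -0.3171, 0.3026]
tool_rot: [3.141, -0.0, 2.715]
contact_force: [0.7, -0.5, -3.2]
opening: 0.0094
grip_force: 35.0
```

{"op": "arm_command", "data": {
  "xyz": [
    [0,0,-1],
    [0,0,0]
  ],
  "spin": [0,0]
}}

```text
time: 6.5
tool_pos: [0.4898, -0.3171, 0.3016]
tool_rot: [3.141, -0.0, 2.715]
contact_force: [0.6, -0.8, -3.4]
opening: 0.0098
grip_force: 35.0
```

{"op": "arm_command", "data": {
  "xyz": [
    [0,0,-1],
    [0,0,0]
  ],
  "spin": [0,0]
}}

```text
time: 6.7
tool_pos: [0.4899, -0.3171, 0.3012]
tool_rot: [-3.142, 0.001, 2.715]
contact_force: [0.4, 1.5, 1.3]
opening: 0.0096
grip_force: 35.0
```

Touched down: the force turned from -3.4 to +1.3 N. Releasing and rising.

{"op": "arm_command", "data": {
  "xyz": [
    [0,0,0],
    [0,0,0],
    [0,0,0],
    [0,0,0]
  ],
  "spin": [0,0,0,0],
  "jaw": -0.05
}}

```text
time: 7.1
tool_pos: [0.4898, -0.3172, 0.3008]
tool_rot: [-3.142, 0.0, 2.715]
contact_force: [0.5, -1.2, 0.5]
opening: 0.0366
grip_force: 0.0
```

{"op": "arm_command", "data": {
  "xyz": [
    [0,0,10],
    [0,0,25],
    [0,0,40],
    [0,0,40],
    [0,0,10]
  ],
  "spin": [0,0,0,0,0]
}}

```text
time: 7.6
tool_pos: [0.49, -0.3172, 0.4316]
tool_rot: [-3.139, 0.009, 2.715]
contact_force: [0.7, -0.1, 0.8]
opening: 0.0439
grip_force: 0.0
```

```bash
python3 - <<'E'
from m2 import *
s=observe(); print(s["tool_pos"],s["tool_rot"],s["qpos"])
c=read_camera("scene"); w=cloud(c); x,y,z=np.moveaxis(w,-1,0)
m=(x>.38)&(x<.6)&(y>-.42)&(y<-.2)
for a,b in((.02,.034),(.03,.04),(.132,.15)):
    p=w[m&(z>a)&(z<b)]*1000
    if len(p)>5: print(a,len(p),cv2.minEnclosingCircle(p[:,:2].astype(np.float32)),np.percentile(p[:,2],95))
E
```

```text
[ 0.49002653 -0.31723425  0.43162586] [-3.1391207   0.00892572  2.71488044] [-7.05807021e-01  4.31013850e-01  1.31265633e+00  8.39553728e-05
  1.38866115e+00 -1.84989493e+00]
0.02 91 ((491.62799072265625, -318.4864501953125), 31.849931716918945) 33.630150522675876
0.03 109 ((491.62799072265625, -318.4864501953125), 31.849931716918945) 38.572918964520994
0.132 94 ((490.8265380859375, -317.35699462890625), 27.837881088256836) 144.10771952450241
```

The lantern stands upright, centred at about (491,-318). Next is the first catch: move above (541,154) and turn so the fingers close along world x.

{"op": "arm_command", "data": {
  "xyz": [
    [3.6,33.6,0],
    [3.6,33.6,0],
    [3.6,33.6,0],
    [3.6,33.6,0],
    [3.6,33.6,0],
    [3.6,33.6,0],
    [3.6,33.6,0],
    [3.6,33.6,0],
    [3.6,33.6,0],
    [3.6,33.6,0],
    [3.6,33.6,0],
    [3.6,33.6,0],
    [3.6,33.6,0],
    [4.2,34.4,0],
    [0,0,-30],
    [0,0,-20],
    [0,0,0],
    [0,0,0]
  ],
  "spin": [-4.7,-4.7,-4.7,-4.7,-4.7,-4.7,-4.7,-4.7,-4.7,-4.7,-4.7,-4.7,-4.7,-4.5,0,0,0,0],
  "jaw": 0.35
}}

```text
time: 9.45
tool_pos: [0.5408, 0.154, 0.3754]
tool_rot: [-3.14, 0.0, 1.57]
contact_force: [0.4, -0.8, 0.2]
opening: 0.062
grip_force: 0.0
```

```bash
python3 - <<'E'
from m2 import *
s=observe(); print(s["tool_pos"],s["tool_rot"],s["qpos"])
c=read_camera("wrist"); cv2.imwrite("pics/w2.png",c["img"][...,::-1]); w=cloud(c); x,y,z=np.moveaxis(w,-1,0)
m=(x>.49)&(x<.69)&(y>.09)&(y<.2)&(z>.158)&(z<.172)
k,l=cv2.connectedComponents(m.astype(np.uint8))
for i in range(1,k):
    p=w[l==i]*1000
    if len(p)>40: print(len(p),p.mean(0).round(1),cv2.minAreaRect(p[:,:2].astype(np.float32)))
m=(x>.46)&(x<.53)&(y>.08)&(y<.14)&(z>.151); p=w[m]*1000
if len(p): print("cap",p.min(0),p.max(0))
E
```

```text
[0.54082991 0.15402606 0.37543924] [-3.14028856e+00  2.03123946e-04  1.56970367e+00] [ 1.41170831e-01  4.34408478e-01  1.46512650e+00 -1.70792425e-05
  1.24337739e+00  1.42269119e-01]
287 [561.8 156.8 166.6] ((562.114990234375, 155.51724243164062), (7.651234149932861, 15.946728706359863), 0.3689129054546356)
339 [606.2 156.7 166. ] ((606.8820190429688, 155.5732421875), (16.281614303588867, 8.303092956542969), 88.73998260498047)
389 [645.7 156.5 165.6] ((646.7140502929688, 155.6410675048828), (16.659658432006836, 8.553105354309082), 87.30502319335938)
283 [522.6 156.9 166.8] ((522.3827514648438, 155.36767578125), (16.53597640991211, 8.081406593322754), 89.85050964355469)
cap [498.23442013 105.41572388 151.00522174] [525.47242987 139.88391588 159.04784091]
```

View pics/w2.png

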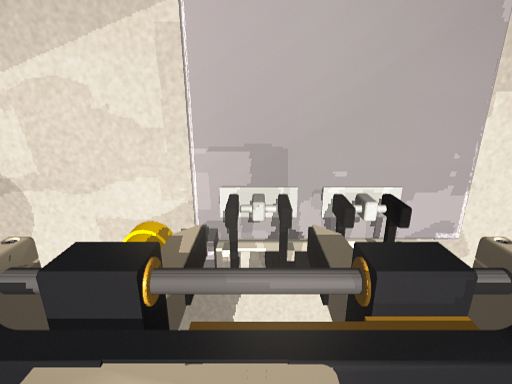

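The wrist view shows catch 1's jaws at columns 232 and 285, inside the fingers at 195 and 325. Catch 2's jaws are at 343 and 398. Midpoints come out at x 542/627 and y 155. I'll shift slightly, lower and squeeze.

{"op": "arm_command", "data": {
  "xyz": [
    [0.9,1,-20],
    [0,0,-20],
    [0,0,-13],
    [0,0,-6],
    [0,0,0]
  ],
  "spin": [0,0,0,0,0]
}}

```text
time: 10.0
tool_pos: [0.5419, 0.1549, 0.317]
tool_rot: [3.141, -0.0, 1.569]
contact_force: [-0.0, 0.3, -0.2]
opening: 0.0622
grip_force: 0.0
```

{"op": "arm_command", "data": {
  "xyz": [
    [0,0,0],
    [0,0,0],
    [0,0,0],
    [0,0,0],
    [0,0,0],
    [0,0,0],
    [0,0,0],
    [0,0,0]
  ],
  "spin": [0,0,0,0,0,0,0,0],
  "jaw": -1,
  "squeeze": 25
}}

```text
time: 10.8
tool_pos: [0.5417, 0.1551, 0.3175]
tool_rot: [3.141, -0.0, 1.57]
contact_force: [-1.3, -0.6, 6.4]
opening: 0.0273
grip_force: 25.0
```

Catch 1 is fully closed (opening 27 mm; 28 mm expected). On to the second.

{"op": "arm_command", "data": {
  "xyz": [
    [0,0,0],
    [0,0,0],
    [0,0,0],
    [0,0,0],
    [0,0,15],
    [0,0,35],
    [25,0,0],
    [30,0,0],
    [20,0,0],
    [9.8,0,0],
    [0,0,0]
  ],
  "spin": [0,0,0,0,0,0,0,0,0,0,0],
  "jaw": 0.35
}}

```text
time: 11.9
tool_pos: [0.6274, 0.1549, 0.3659]
tool_rot: [-3.141, 0.0, 1.569]
contact_force: [0.3, 0.5, -0.1]
opening: 0.062
grip_force: 0.0
```

```bash
python3 - <<'E'
from m2 import *
s=observe(); print(s["tool_pos"],s["opening"])
c=read_camera("wrist"); w=cloud(c); x,y,z=np.moveaxis(w,-1,0)
m=(x>.49)&(x<.69)&(y>.09)&(y<.2)&(z>.158)&(z<.172)
k,l=cv2.connectedComponents(m.astype(np.uint8))
for i in range(1,k):
    p=w[l==i]*1000
    if len(p)>40: print(len(p),p.mean(0).round(1),cv2.minAreaRect(p[:,:2].astype(np.float32)))
E
```

```text
[0.62739673 0.15489021 0.36586489] 0.062034245330136906
422 [533.9 156.4 165.6] ((532.8768920898438, 155.57974243164062), (16.757200241088867, 8.646371841430664), 89.92167663574219)
385 [553.6 156.5 165.9] ((552.585205078125, 155.3350830078125), (16.194082260131836, 8.53471565246582), 89.93511199951172)
316 [607.7 156.9 166.6] ((607.405517578125, 155.46044921875), (16.303016662597656, 7.996959686279297), 89.96996307373047)
305 [647.  156.9 166.8] ((647.0341186523438, 155.39553833007812), (7.782862663269043, 16.444677352905273), 1.6134134531021118)
```

Catch 1's jaws are now 19.7 mm apart. Catch 2's midpoint is x≈627.

{"op": "arm_command", "data": {
  "xyz": [
    [-0.6,0,-20],
    [0,0,-18],
    [0,0,-10],
    [0,0,0]
  ],
  "spin": [0,0,0,0]
}}

```text
time: 12.35
tool_pos: [0.6251, 0.1552, 0.3173]
tool_rot: [-3.138, 0.0, 1.57]
contact_force: [-0.5, 0.4, 0.1]
opening: 0.0619
grip_force: 0.0
```

{"op": "arm_command", "data": {
  "xyz": [
    [0,0,0],
    [0,0,0],
    [0,0,0],
    [0,0,0],
    [0,0,0],
    [0,0,0],
    [0,0,0],
    [0,0,0]
  ],
  "spin": [0,0,0,0,0,0,0,0],
  "jaw": -1
}}

```text
time: 13.15
tool_pos: [0.6264, 0.1552, 0.3198]
tool_rot: [3.139, -0.0, 1.57]
contact_force: [1.5, 0.6, 5.3]
opening: 0.0271
grip_force: 25.0
```

{"op": "arm_command", "data": {
  "xyz": [
    [0,0,0],
    [0,0,0],
    [0,0,0],
    [0,0,0],
    [0,0,15],
    [0,0,35],
    [0,0,40],
    [0,0,10],
    [0,0,0]
  ],
  "spin": [0,0,0,0,0,0,0,0,0],
  "jaw": 0.35
}}

```text
time: 14.05
tool_pos: [0.626, 0.1551, 0.4208]
tool_rot: [3.138, -0.0, 1.57]
contact_force: [-0.2, -0.2, -0.6]
opening: 0.0622
grip_force: 0.0
```

```bash
python3 - <<'E'
from m2 import *
s=observe(); print(s["tool_pos"],s["opening"],s["qpos"])
for n in("wrist","scene"):
    c=read_camera(n); w=cloud(c); x,y,z=np.moveaxis(w,-1,0); print(n)
    m=(x>.49)&(x<.71)&(y>.07)&(y<.2)&(z>.158)&(z<.195)
    k,l=cv2.connectedComponents(m.astype(np.uint8))
    for i in range(1,k):
        p=w[l==i]*1000
        if len(p)>12: print(len(p),p.mean(0).round(1),cv2.minAreaRect(p[:,:2].astype(np.float32)),p[:,2].max())
E
```

```text
[0.62595153 0.1551457  0.42076797] 0.062171691468590765 [ 1.24228515e-01  5.58826969e-01  1.13099860e+00 -7.98074909e-05
  1.44765389e+00  1.25142197e-01]
wrist
192 [637.1 156.6 166.5] ((637.1763916015625, 155.59280395507812), (15.855498313903809, 7.787355899810791), 89.76726531982422) 169.73806630114217
238 [533.7 156.4 165.9] ((532.6614379882812, 155.7589111328125), (8.29592227935791, 15.25403118133545), 0.6228960156440735) 169.88770721331113
222 [553.5 156.4 166.2] ((552.652099609375, 155.588623046875), (15.496878623962402, 8.37028980255127), 87.20491027832031) 169.70097008575362
180 [617.5 156.7 167.1] ((617.4990844726562, 155.52792358398438), (7.271055221557617, 15.82452392578125), 0.6648297309875488) 169.32797397918074
566 [664.3 114.6 180.9] ((665.489501953125, 111.21857452392578), (19.42665672302246, 16.076568603515625), 81.9342041015625) 192.10859213895972
scene
14 [533.5 152.2 163.2] ((532.8106079101562, 153.33827209472656), (18.292423248291016, 7.685592174530029), 87.50921630859375) 166.7545064832614
15 [553.1 152.6 162.5] ((552.6837158203125, 153.64236450195312), (15.065339088439941, 7.127881050109863), 89.4779281616211) 166.2888371356215
13 [618.  151.  163.3] ((618.0517578125, 152.79867553710938), (15.504499435424805, 7.513843059539795), 85.92520141601562) 166.9226756626524
15 [638.5 151.9 163.4] ((638.5427856445312, 152.50125122070312), (14.880398750305176, 7.283740043640137), 83.363037109375) 167.2640712341258
71 [669.  103.8 176.5] ((668.3117065429688, 106.78926849365234), (19.785470962524414, 19.243627548217773), 24.66145133972168) 189.11853341242636
```

All four jaws are fully in (spacings 20 mm). The knob is at about (666,110). I'll turn 90° so the fingers close along y, then lower over it.

{"op": "arm_command", "data": {
  "xyz": [
    [8,-9,0],
    [8,-9,0],
    [8,-9,0],
    [8,-9,0],
    [8,-9,0],
    [0,0,0],
    [0,0,0],
    [0,0,0],
    [0,0,0],
    [0,0,0],
    [0,0,0],
    [0,0,-30],
    [0,0,-30],
    [0,0,-25],
    [0,0,-12],
    [0,0,0]
  ],
  "spin": [8.2,8.2,8.2,8.2,8.2,8.2,8.2,8.2,8.2,8.2,8,0,0,0,0,0],
  "jaw": -0.1
}}

```text
time: 15.75
tool_pos: [0.6654, 0.11, 0.3183]
tool_rot: [-3.141, -0.006, 3.141]
contact_force: [-0.1, 0.7, 0.7]
opening: 0.0413
grip_force: 0.0
```

{"op": "arm_command", "data": {
  "xyz": [
    [0,0,0],
    [0,0,0],
    [0,0,0],
    [0,0,0],
    [0,0,0]
  ],
  "spin": [0,0,0,0,0],
  "jaw": -1,
  "squeeze": 35
}}

```text
time: 16.25
tool_pos: [0.6661, 0.1102, 0.323]
tool_rot: [3.141, 0.002, 3.141]
contact_force: [1.1, 0.0, 2.7]
opening: 0.0194
grip_force: 35.0
```

Knob gripped (19.4 mm). Next, the arc steps.

```bash
python3 - <<'E'
import numpy as np
a=np.radians(np.arange(0,101,5)); p=np.c_[170*np.cos(a),-170*np.sin(a)]
print(np.diff(p,axis=0).round(1).tolist())
E
```

```text
[[-0.6, -14.8], [-1.9, -14.7], [-3.2, -14.5], [-4.5, -14.1], [-5.7, -13.7], [-6.8, -13.2], [-8.0, -12.5], [-9.0, -11.8], [-10.0, -10.9], [-10.9, -10.0], [-11.8, -9.0], [-12.5, -8.0], [-13.2, -6.8], [-13.7, -5.7], [-14.1, -4.5], [-14.5, -3.2], [-14.7, -1.9], [-14.8, -0.6], [-14.8, 0.6], [-14.7, 1.9]]
```

{"op": "arm_command", "data": {
  "xyz": [
    [-0.6,-14.8,0],
    [-1.9,-14.7,0],
    [-3.2,-14.5,0],
    [-4.5,-14.1,0],
    [0,0,0]
  ],
  "spin": [-5,-5,-5,-5,0]
}}

```text
time: 16.75
tool_pos: [0.6555, 0.0506, 0.323]
tool_rot: [3.141, 0.001, 2.788]
contact_force: [0.3, 0.6, 4.5]
opening: 0.0195
grip_force: 35.0
```

{"op": "arm_command", "data": {
  "xyz": [
    [-5.7,-13.7,0],
    [-6.8,-13.2,0],
    [-8,-12.5,0],
    [-9,-11.8,0],
    [-10,-10.9,0],
    [-10.9,-10,0],
    [0,0,0]
  ],
  "spin": [-5,-5,-5,-5,-5,-5,0]
}}

```text
time: 17.45
tool_pos: [0.6045, -0.0206, 0.323]
tool_rot: [3.141, 0.0, 2.266]
contact_force: [-0.5, 1.9, 5.2]
opening: 0.0191
grip_force: 35.0
```

{"op": "arm_command", "data": {
  "xyz": [
    [-11.8,-9,0],
    [-12.5,-8,0],
    [-13.2,-6.8,0],
    [-13.7,-5.7,0],
    [-14.1,-4.5,0],
    [-14.5,-3.2,0],
    [-14.7,-1.9,0],
    [-14.8,-0.6,0],
    [-14.8,0.6,0],
    [0,0,0],
    [0,0,0],
    [0,0,0]
  ],
  "spin": [-5,-5,-5,-5,-5,-5,-5,-5,-5,0,0,0]
}}

```text
time: 18.65
tool_pos: [0.4818, -0.0588, 0.3228]
tool_rot: [3.139, -0.001, 1.484]
contact_force: [1.1, 3.4, 6.7]
opening: 0.0193
grip_force: 35.0
```

```bash
python3 - <<'E'
from m2 import *
s=observe(); print(s["time"],s["tool_pos"],s["contact_force"],s["grip_force"],s["opening"])
c=read_camera("scene"); cv2.imwrite("pics/s3.png",cv2.resize(c["img"][...,::-1],(768,576)))
E
```

```text
18.65 [ 0.48175096 -0.05879029  0.32280564] [1.06602397 3.38416772 6.74434703] 35.002427101135254 0.019288917552925878
```

View pics/s3.png

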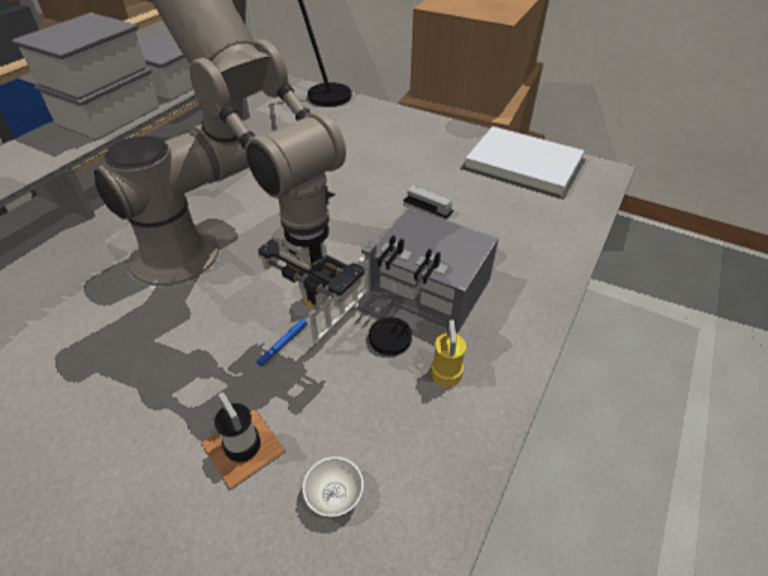

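The picture shows the gate standing square to the box, from (375,265) to (310,340), with the gripper still on the knob. The lantern is upright on the coaster at (240,440), and the bowl, marker and stapler haven't moved. Handing in.

```bash
python3 -c "
from cell import *
print(hand_in())"
```

```text
the job is handed in; nothing more can be done
None
```

The job is handed in: the lantern stands upright in the middle of the coaster, both catches are fully squeezed in the order asked, and the gripper is holding the gate by its knob about 5° past square.

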